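# Pack the stripped-down concentrator parts into the kit tray

### The job

Pack the four stripped-down parts from the mat into the blue kit tray, each in the nest made for it: lay the long and the short canister flat, stubs up, in the cradles of their length, and stand the compressor in its square pocket. Stand the glass bowl, dome up, in the round pocket; set it down gently and never tip it over. Leave the cutters and the small steel cup on the mat where they are.

Things in the scene. Friction and masses are not known exactly. Their poses are not given: they have to be found in the camera images.
- column: Sieve column, the long canister: 114 mm long. Two black square end caps (46 x 46 mm, 18 mm long), between them a bare aluminium tube, 40 mm diameter, axis 23 mm above the underside. Lies flat on its caps on the 3 mm black mat. 0.32 kg. Brass hose stub on each cap, up to 58 mm above the underside. Origin: centre of the underside; x lengthwise, z up. Either way round fits.
- tank: Product tank, the short canister: 80 mm long. Two black square end caps (46 x 46 mm, 18 mm long), between them a bare aluminium tube, 40 mm diameter, axis 23 mm above the underside. Lies flat on its caps on the 3 mm black mat. 0.16 kg. Brass hose stub on the +x cap only, up to 58 mm above the underside. Origin: centre of the underside; x lengthwise, z up. Either way round fits.
- compressor: Compressor, upright on the mat, 0.55 kg. Square steel foot 60 x 60 x 5 mm; black motor, 40 mm diameter; on top, 44 to 77 mm above the underside, an aluminium crankcase 36 (x) x 40 (y) mm with a finned head, 38 mm wide, at each x end (72 mm over both); thin brass stubs on the heads at x = +-28 mm, up to 87 mm. Origin: centre of the underside; z up. Any quarter turn fits.
- bowl: Fragile glass water-trap bowl, mouth down, dome up, on the mat, 0.10 kg. Aluminium collar 54 mm diameter, 8 mm high; clear glass barrel 42 mm diameter, straight to 42 mm, domed to 60 mm; brass drain stub on the dome, 10 mm diameter, top at 65 mm. Origin: centre of the underside; z up. Its turn about z does not matter.
- long_nest: Fixed grey cradle for the long canister, in the blue tray (rim 20 mm above the bench). Four L-shaped corner walls, 14 mm high above the plate, round a space 130 (x) x 62 (y) mm; open for fingers in the middle. Origin: centre of its underside (5 mm above the bench); x along its 147 mm side, y along its 117 mm side. Base plate 6 mm thick: a part that is home stands 6 mm above the origin.
- short_nest: Fixed grey cradle for the short canister, in the blue tray. Four L-shaped corner walls, 14 mm high above the plate, round a space 96 (x) x 62 (y) mm; open for fingers in the middle. Origin: centre of its underside (5 mm above the bench); x along its 147 mm side, y along its 117 mm side. Base plate 6 mm thick: a part that is home stands 6 mm above the origin.
- foot_nest: Fixed grey pocket for the compressor's foot, in the blue tray. Unbroken square wall, 12 mm high above the plate, round a space 76 x 76 mm. Origin: centre of its underside (5 mm above the bench); x along its 147 mm side, y along its 117 mm side. Base plate 6 mm thick: a part that is home stands 6 mm above the origin.
- round_nest: Fixed grey pocket for the glass bowl, in the blue tray. Round wall, 10 mm high above the plate, 72 mm inside and 86 mm outside diameter; rigid floor. Origin: centre of its underside (5 mm above the bench); x along its 147 mm side, y along its 117 mm side. Base plate 6 mm thick: a part that is home stands 6 mm above the origin.
- cutters: Side cutters with blue handles, about 125 mm long, 40 mm wide, 14 mm high, lying crosswise along the robot's edge of the mat. Loose; leave alone. Origin: on the underside, about mid-length; x towards the jaws.
- cup: Small steel cup, 38 mm wide, 26 mm high, in the middle of the mat among the four parts. Loose; leave alone. Origin: centre of its underside.
Not all that is in view belongs to the job. Leave any brown or green look-alike of the compressor alone. What is shaped like the bowl but pink is not meant.

How it is judged (in metres and radians):
At the end, for the whole second after the job is handed in: Column in the long nest, tank in the short, compressor in the foot nest, bowl in the round: each within 14 mm of centre, down on the plate (underside 3 to 10 mm above the nest origin), upright within 0.12 rad, at rest; canisters lengthwise and compressor square to the nest within 0.3 rad (horizontal distance between column and long_nest below 0.014 m and z of column in the frame of long_nest between 0.003 and 0.01 m and angle between each of column, tank, compressor, bowl's own z axis and vertical below 0.12 rad and linear speed of each of column, tank, compressor, bowl below 0.02 m/s and angle between the x axis of column and the x axis of long_nest, either way round below 0.3 rad and horizontal distance between tank and short_nest below 0.014 m and z of tank in the frame of short_nest between 0.003 and 0.01 m and angle between the x axis of tank and the x axis of short_nest, either way round below 0.3 rad and horizontal distance between compressor and foot_nest below 0.014 m and z of compressor in the frame of foot_nest between 0.003 and 0.01 m and (angle between the x axis of compressor and the x axis of foot_nest, either way round below 0.3 rad or angle between the x axis of compressor and the y axis of foot_nest, either way round below 0.3 rad) and horizontal distance between bowl and round_nest below 0.014 m and z of bowl in the frame of round_nest between 0.003 and 0.01 m); the robot touches nothing.
It fails at once if the glass bowl is set down hard (over 60 N between it and its nest) (contact force between bowl and round_nest above 60 N).
It fails at once if the glass bowl is dropped (falls free of the fingers faster than 0.55 m/s, that is from over 15 mm) (linear speed of bowl above 0.55 m/s and contact force between bowl and the fingers below 0.05 N).
It fails at once if the glass bowl is tipped over (more than 0.7 rad) (angle between bowl's own z axis and vertical above 0.7 rad).
It fails at once if the cutters are moved by more than 30 mm (distance of cutters from where it was at the start of the episode above 0.03 m).
It fails at once if the steel cup is moved by more than 30 mm (distance of cup from where it was at the start of the episode above 0.03 m).
It also fails if it takes over 112 s, if anything falls off the work surface, if the arm or the gripper's body presses on something with over 40 N, if the wrist force passes 120 N, or if a joint passes its speed limit or range.

### The arm

A 7-joint arm with a two-finger parallel gripper is mounted at the origin on the work surface. World frame = base frame: x ahead of the robot, y to its left, z up, the work surface at z = 0. Lengths are in m, angles in degrees, forces in N, time in s.
With the tool pointing down it reaches from about 0.425 to 0.875 m from the base axis. Payload 4.7 kg.
Tool frame: the origin (TCP) lies at the very end of the fingers, on their centre line; the grasp point (between the pads) lies 19 mm behind it; z points along the fingers, y is the line along which they close (so a half turn about z gives the same grasp; the last joint's range is limited). The gripper opens to 87 mm and grips with 3 to 60 N. Pads are 19 mm wide; open, the fingers measure 117 mm over their backs; the gripper's body (75 mm by 190 mm) begins 51 mm behind the grasp point.
Start: joints at [-68.692, 18.392, -4.016, 83.108, 1.295, 78.541, -3.26], TCP at [0.228, 0.609, 0.223] pointing down, gripper open.
Joint ranges: [-163.93, 163.93], [-17.29, 119.83], [-79.2, 71.16], [3.27, 140.29], [-89.18, 269.18], [5.43, 117.66], [-154.24, 154.24]. Speed limits (degrees/s): [147.25, 147.25, 180, 180, 180, 180, 180].

### API

Orientations are given as [roll, pitch, yaw] about the fixed x, y, z axes, in that order (R = Rz(yaw) Ry(pitch) Rx(roll)).
In Python, from cell import telemetry, cams, env gives the robot as it stands.
- The arm moves only by the tool arm_command, never from a script. Its argument "series" is text: rows parted by semicolons, each of 5 numbers parted by spaces: the shift along the tool's x, y, z in mm, then the turn about the tool's z in rad, then the closure in counts, from 0 (fully open) to 255 (shut). A call has 1 to 20 rows; each row shifts and turns the commanded pose from where the row before left it, along the tool's axes as they then stand; what a row does not reach is not made up. A row lasts 1/12 s, in which the tool goes at most 41.7 mm and 7.16 degrees, less where a joint would pass 70% of its speed; a pose out of reach is approached as far as the arm can. A call is refused whole if a number of a shift passes 41.7 or a number of a turn 0.125, either way. A call with a gripper value outside its range is refused whole. The fingers move at their own pace and stop on an object; "squeeze" is the grip in N (left out, the last holds). Time passes only in rows, so rows that do not move let the fingers close. It gives the time, the measured TCP pose, the force, the opening and the grip force at its end, in the units of the state.
- telemetry.get_obs(): the state, without advancing time (a new reading comes with each control period).
- cams.read_camera(name): name is "side" or "top" or "wrist"; returns the picture (480x640x3 uint8, blue, green, red); there is no depth.
- cams.calibration(name): a dict with "K" (3x3 intrinsics, pixels), "origin" and "rotation" of the camera in the world; the wrist camera has in their place "hand_eye" (4x4, takes a point from camera to tool coordinates, whose origin is the TCP and whose axes are the flange's). Camera axes: x right, y down, z forward; pixel columns grow to the right and rows downward; lengths in m; the calibration is good to about 2 mm. A picture is of the moment at which its call begins: read the wrist's pose just before it. calibration takes no time and is no camera call.
- env.sign_off(): hands the job in; it is judged then, once.
The state is a dict: "time_s": time; "qpos": joint angles; "joint_velocities": joint speeds; "effort": joint torques, N m; "tool_pos": TCP position; "tool_rot": TCP orientation; "force": force on the tool from outside, world axes, zero at the start; "wrist_torque": the same for the moment, N m; "grip_width": finger opening in m; "grasp_force": force on a finger pad.
Only numpy, scipy, OpenCV 4.12 (cv2) and the standard library are available. Lean on these libraries where they do the work, as an engineer would, in place of code of your own. Each camera call takes 0.05 s, during which the arm holds its last target. There are 200 camera calls.

## Working session

There is one attempt and no reset: what is moved stays moved. The work goes in short steps, Python scripts to look and compute and a tool call to move; the robot and the scene stay as the last step left them, time stands still between calls to the robot, and variables do not carry over. Pictures are saved under pics/ and viewed, at most 14 in all, crops included, and the job is handed in when it is done.

Besides the shell and the picture viewer there is one more tool, called after "Call:" as a command line: name --argument value ..., lists and objects as JSON in quotes. arm_command: Moves the arm, as the interface text tells. Its arguments: {"type":"object","properties":{"series":{"type":"string"},"squeeze":{"type":"number"}},"required":["series"]}

```bash
mkdir -p pics; ls; python3 - <<'E'
from cell import telemetry,cams
import cv2
for n in("top","side"):
    cv2.imwrite(f"pics/{n}0.png",cams.read_camera(n)); c=cams.calibration(n); print(n,c)
print(cams.calibration("wrist"))
o=telemetry.get_obs(); print(o)
E
```

```text
pics
top {'K': array([[508.78721916,   0.        , 316.46403581],
       [  0.        , 508.78721916, 241.48280299],
       [  0.        ,   0.        ,   1.        ]]), 'origin': array([0.35686832, 0.17667714, 1.28968805]), 'rotation': array([-176.43371697,   -0.4624383 ,  -89.46297857])}
side {'K': array([[447.49220622,   0.        , 316.42946638],
       [  0.        , 447.49220622, 238.50501032],
       [  0.        ,   0.        ,   1.        ]]), 'origin': array([ 0.04155113, -0.629681  ,  0.56863375]), 'rotation': array([-1.19845968e+02, -1.10392822e-01, -2.66922033e+01])}
{'K': array([[409.86425368,   0.        , 317.93150737],
       [  0.        , 409.86425368, 236.89108883],
       [  0.        ,   0.        ,   1.        ]]), 'hand_eye': array([[-6.41912698e-04, -9.61821043e-01, -2.73678405e-01,
         7.48498145e-02],
       [ 9.99999517e-01, -4.13620591e-04, -8.91862111e-04,
         2.86038636e-05],
       [ 7.44612722e-04, -2.73678845e-01,  9.61820844e-01,
        -1.62219976e-01],
       [ 0.00000000e+00,  0.00000000e+00,  0.00000000e+00,
         1.00000000e+00]])}
{'time_s': 0.1, 'qpos': array([-68.6904695 ,  18.43491708,  -4.01494401,  83.16657854,
         1.29464497,  78.53992972,  -3.26030428]), 'joint_velocities': array([-0.02044149, -0.07291695, -0.09791595, -0.13196968, -0.00921454,
       -0.02878421,  0.13109383]), 'effort': array([-4.55440040e-04, -4.92570305e+01, -4.05932581e-01, -3.13399351e+01,
       -6.41089864e-02,  3.94475902e-02,  5.42977375e-05]), 'tool_pos': array([0.22753454, 0.60836348, 0.22158129]), 'tool_rot': array([-1.79903781e+02,  5.17650037e-03,  1.59499106e+02]), 'force': array([0.98549299, 0.5838394 , 0.19359859]), 'wrist_torque': array([-0.05268079, -0.00912283, -0.02325181]), 'grasp_force': 0.0, 'grip_width': 0.0872364294839452}
```

View pics/top0.png

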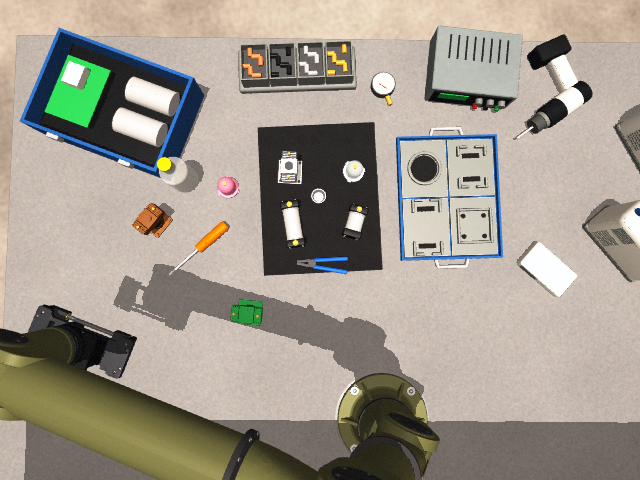

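View pics/side0.png

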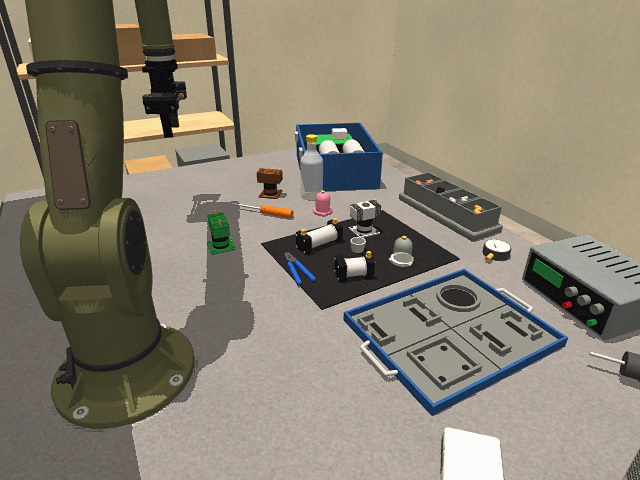

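Top view, parts on the mat: compressor (289,168), bowl (353,171), column (292,223), tank (355,221), cup (318,196), cutters (322,264). Nests: round (424,168), foot (476,224), cradles (471,167) and (427,225). The brown (152,220) and green (247,312) compressor look-alikes and the pink dome (228,186) are not meant. Only the parts on the mat have the described colours. I'll confirm in an enlarged crop.

```bash
python3 - <<'E'
import cv2
im=cv2.imread("pics/top0.png")
cv2.imwrite("pics/c1.png",cv2.resize(im[120:280,255:385],None,fx=3.7,fy=3.7,interpolation=cv2.INTER_CUBIC))
cv2.imwrite("pics/c2.png",cv2.resize(im[130:265,392:508],None,fx=4,fy=4,interpolation=cv2.INTER_CUBIC))
E
```

```text
(no output)
```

View pics/c1.png

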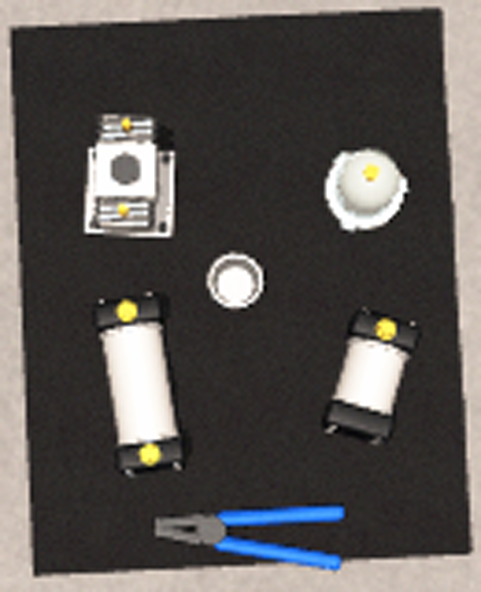

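View pics/c2.png

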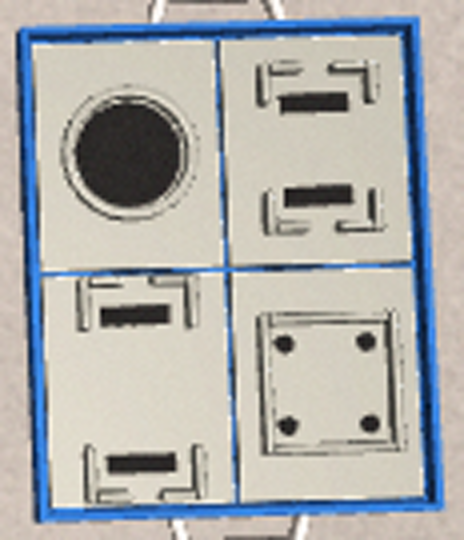

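```bash
cat > h.py <<'E'
import numpy as np
from scipy.spatial.transform import Rotation as R
from cell import telemetry,cams
def pose():
    o=telemetry.get_obs(); return np.array(o["tool_pos"]),R.from_euler("xyz",o["tool_rot"],degrees=True).as_matrix(),o
def cam(n,p=None):
    c=cams.calibration(n); K=c["K"]
    if n=="wrist":
        t,r,_=p; H=c["hand_eye"]; return K,t+r@H[:3,3],r@H[:3,:3]
    return K,c["origin"],R.from_euler("xyz",c["rotation"],degrees=True).as_matrix()
def px2w(C,uv,z):
    K,o,r=C; d=r@np.linalg.solve(K,[uv[0],uv[1],1.]); return o+d*(z-o[2])/d[2]
def w2px(C,p):
    K,o,r=C; q=K@(r.T@(np.asarray(p)-o)); return q[:2]/q[2]
def go(x,y,z,yaw):
    "shift in tool axes (mm), turn (rad, about tool z, total) from the measured pose to the target; turn before shift and shift before turn"
    t,r,_=pose(); d=np.array([x,y,z])-t; cy=np.degrees(np.arctan2(r[1,0],r[0,0]))
    T=R.from_euler("xyz",[180,0,yaw],degrees=True).as_matrix()
    a=-np.radians((yaw-cy+180)%360-180)
    print("shift-first",(r.T@d*1e3).round(1),"turn-first",(T.T@d*1e3).round(1),"turn",a.round(3))
E
python3 - <<'E'
from h import *
C=cam("top")
a=lambda x,y,z:px2w(C,(255+(x+.5)/3.7-.5,120+(y+.5)/3.7-.5),z)
b=lambda x,y,z:px2w(C,(392+(x+.5)/4-.5,130+(y+.5)/4-.5),z)
def two(n,p,q):
    m=(p+q)/2;d=p-q; print(n,m.round(4),"len",np.hypot(*d[:2]).round(4),"ang",np.degrees(np.arctan2(d[1],d[0])).round(1),"r",np.hypot(*m[:2]).round(3))
two("column",a(127,310,.061),a(149,453,.061))
two("tank",a(386,329,.061),a(359,418,.049))
two("compr",a(126,124,.090),a(123,210,.090))
p=a(371,173,.068);two("bowl",p,p)
p=a(236,282,.029);two("cup",p,p)
two("cutters",a(157,527,.017),a(342,538,.017))
two("long",b(136,315,.011),b(142,463,.011))
two("short",b(314,103,.011),b(319,195,.011))
two("footA",b(285,344,.011),b(289,426,.011));two("footB",b(366,342,.011),b(370,424,.011))
p=b(129,153,.021);two("round",p,p)
two("trayrim L-R",b(24,30,.02),b(416,22,.02))
E
```

```text
column [0.4786 0.2274 0.061 ] len 0.0952 ang 9.4 r 0.53
tank [0.4858 0.0732 0.055 ] len 0.0602 ang -15.9 r 0.491
compr [0.6143 0.2366 0.09  ] len 0.0561 ang -1.2 r 0.658
bowl [0.6168 0.0758 0.068 ] len 0.0 ang 0.0 r 0.621
cup [0.5497 0.1634 0.029 ] len 0.0 ang 0.0 r 0.574
cutters [0.3811 0.1526 0.017 ] len 0.1252 ang 87.1 r 0.411
long [ 0.4765 -0.1103  0.011 ] len 0.0939 ang 2.1 r 0.489
short [ 0.631  -0.2242  0.011 ] len 0.0593 ang 2.5 r 0.67
footA [ 0.4799 -0.204   0.011 ] len 0.0521 ang 2.3 r 0.521
footB [ 0.4817 -0.2554  0.011 ] len 0.0521 ang 2.2 r 0.545
round [ 0.625  -0.1023  0.021 ] len 0.0 ang 0.0 r 0.633
trayrim L-R [ 0.7073 -0.1608  0.02  ] len 0.2494 ang 91.8 r 0.725
```

Lengths check out: column stubs 95 mm apart (96 expected), compressor stubs 56 mm (56), foot holes square. The long nest is at crop (139,389) and the short nest at (316,149), by their slot spacing. I'll start with the tank.

```bash
python3 -c "
from h import *
go(.486,.073,.2,164.1)"
```

```text
shift-first [-429.6 -410.9   22.3] turn-first [-395.2 -444.1   21.6] turn -0.08
```

Call:
arm_command --series "0 0 0 -0.08 0; -20 -22 1 0 0; -21 -23.5 1 0 0; -21 -23.5 1 0 0; -21 -23.5 1 0 0; -21 -23.5 1 0 0; -21 -23.5 1 0 0; -21 -23.5 1 0 0; -21 -23.5 1 0 0; -21 -23.5 1 0 0; -21 -23.5 1 0 0; -21 -23.5 1 0 0; -21 -23.5 1 0 0; -21 -23.5 1 0 0; -21 -23.5 1 0 0; -21 -23.5 1 0 0; -21 -23.5 1 0 0; -21 -23.5 1 0 0; -21 -23.5 1 0 50; -18 -22 2 0 60" --squeeze 25

```text
time_s: 1.77
tool_pos: [0.4865, 0.072, 0.2025]
tool_rot: [180.0, 0.0, 164.0]
force: [1.3, -0.2, 0.2]
grip_width: 0.0798
grasp_force: 0.0
```

Call:
arm_command --series "0 0 0 0 75; 0 0 0 0 75; 0 0 0 0 75; 0 0 0 0 75"

```text
time_s: 2.1
tool_pos: [0.4854, 0.0755, 0.2024]
tool_rot: [180.0, -0.0, 164.2]
force: [1.0, 0.2, -0.0]
grip_width: 0.0625
grasp_force: 0.0
```

```bash
cat > look.py <<'E'
import sys,cv2
from h import *
n=sys.argv[1]; p=pose(); im=cams.read_camera("wrist"); cv2.imwrite(f"pics/{n}.png",im)
np.savez(f"pics/{n}.npz",t=p[0],r=p[1]); o=p[2]
print(p[0].round(4),np.round(o["tool_rot"],2),o["time_s"],o["grip_width"])
E
python3 look.py w1
```

```text
[0.4854 0.0755 0.2024] [ 1.7999e+02 -3.0000e-02  1.6422e+02] 2.1 0.06254407092866052
```

View pics/w1.png

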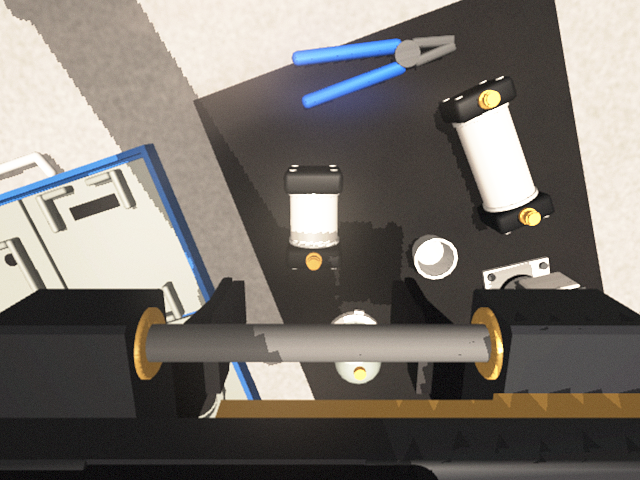

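The tank lies square to the tool: stub top at (314,261), far cap's top face from (286,168) to (343,192), tube about x 290–339. It shows no tilt.

```bash
python3 - <<'E'
from h import *
d=np.load("pics/w1.npz"); C=cam("wrist",(d["t"],d["r"],0))
s=px2w(C,(314,261),.061); c=px2w(C,(314,180),.049); v=(c-s)[:2]
print("tank",s,c,np.hypot(*v),np.degrees(np.arctan2(v[1],v[0])), "mid",(s+c)/2)
for z,p in((.061,(489,99)),(.061,(529,217)),(.068,(360,373)),(.029,(434,257)),(.003,(140,150))): print(p,px2w(C,p,z).round(4))
m=(s+c)/2; 
go(m[0],m[1],.007+.001,164)
E
```

```text
tank [0.51435668 0.0638722  0.061     ] [0.45493754 0.08075514 0.049     ] 0.061771099043479785 164.13839936404082 mid [0.48464711 0.07231367 0.055     ]
(489, 99) [0.4321 0.2153 0.061 ]
(529, 217) [0.5249 0.2307 0.061 ]
(360, 373) [0.617  0.0743 0.068 ]
(434, 257) [0.5497 0.1612 0.029 ]
(140, 150) [ 0.395  -0.0592  0.003 ]
shift-first [ -0.2  -3.3 194.4] turn-first [ -0.2  -3.3 194.4] turn 0.004
```

Call:
arm_command --series "0 -1.5 25 0 75; 0 -1.5 30 0 75; 0 0 30 0 75; 0 0 30 0 75; 0 0 30 0 75; 0 0 25 0 75; 0 0 14 0 75; 0 0 9 0 75; 0 0 1 0 75; 0 0 0 0 75; 0 0 0 0 255; 0 0 0 0 255; 0 0 0 0 255; 0 0 0 0 255; 0 0 0 0 255; 0 0 0 0 255" --squeeze 25

```text
time_s: 3.48
tool_pos: [0.4856, 0.0714, 0.0093]
tool_rot: [179.9, 0.1, 164.1]
force: [-0.8, 1.4, 4.1]
grip_width: 0.0391
grasp_force: 25.0
```

```bash
python3 -c "
from h import *
go(.632,-.224,.18,182.3)"
```

```text
shift-first [-221.9 -243.7 -170.8] turn-first [-134.4 -301.  -170.7] turn -0.318
```

Call:
arm_command --series "0 0 -20 0 255; 0 0 -30 0 255; 0 0 -40 -0.08 255; 0 0 -40 -0.08 255; 0 0 -30 -0.08 255; 0 0 -10 -0.078 255; -7 -15 0 0 255; -12 -27 0 0 255; -12 -27 0 0 255; -12 -27 0 0 255; -12 -27 0 0 255; -12 -27 0 0 255; -12 -27 0 0 255; -12 -27 0 0 255; -12 -27 0 0 255; -12 -27 0 0 255; -12 -27 0 0 255; -7.5 -16 0 0 255; 0 0 0 0 255; 0 0 0 0 255"

```text
time_s: 5.15
tool_pos: [0.6309, -0.2254, 0.1775]
tool_rot: [-180.0, -0.1, -177.8]
force: [0.1, 0.2, -0.8]
grip_width: 0.0394
grasp_force: 25.0
```

```bash
python3 look.py w2
```

```text
[ 0.6309 -0.2254  0.1775] [-1.7999e+02 -1.1000e-01 -1.7783e+02] 5.15 0.03941407062020573
```

View pics/w2.png

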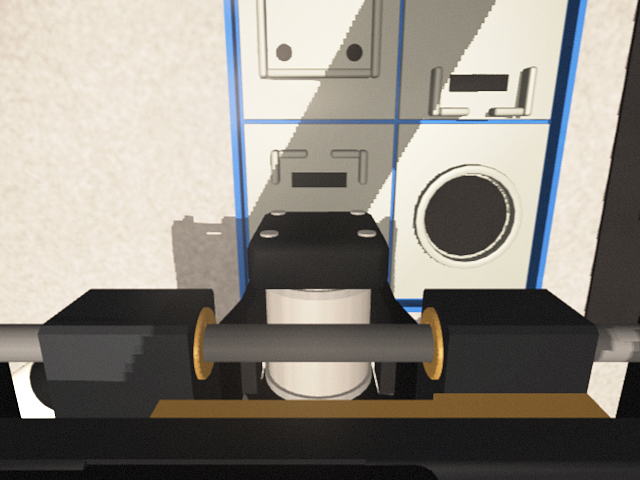

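Short nest: near slot centre (319,180), walls x 272–367. Round pocket ring centre (468,215); foot-nest holes (284,52) and (354,52); long-nest slot (478,82).

```bash
python3 - <<'E'
from h import *
d=np.load("pics/w2.npz"); C=cam("wrist",(d["t"],d["r"],0))
for n,p,z in(("slotS",(319,180),.011),("wallL",(272,152),.025),("wallR",(367,152),.025),("round",(468,215.5),.021),("h1",(284,52),.011),("h2",(354,52),.011),("slotL",(478,82),.011)): print(n,px2w(C,p,z).round(4))
E
```

```text
slotS [ 0.6017 -0.226   0.011 ]
wallL [ 0.58   -0.2623  0.025 ]
wallR [ 0.5773 -0.1907  0.025 ]
round [ 0.6241 -0.1064  0.021 ]
h1 [ 0.5081 -0.2554  0.011 ]
h2 [ 0.5061 -0.2037  0.011 ]
slotL [ 0.5235 -0.1091  0.011 ]
```

Call:
arm_command --series "-1.6 0.5 20 0 255; 0 0 30 0 255; 0 0 30 0 255; 0 0 30 0 255; 0 0 25 0 255; 0 0 13 0 255; 0 0 7 0 255; 0 0 4 0 255; 0 0 0 0 255; 0 0 0 0 255"

```text
time_s: 6.03
tool_pos: [0.6342, -0.2238, 0.0212]
tool_rot: [-180.0, 0.1, -177.7]
force: [-0.6, -1.1, -2.0]
grip_width: 0.0396
grasp_force: 25.0
```

Call:
arm_command --series "1 -0.5 1.5 0 255; 0 0 1.5 0 255; 0 0 0 0 255; 0 0 0 0 255"

```text
time_s: 6.37
tool_pos: [0.6326, -0.2246, 0.0174]
tool_rot: [-180.0, 0.1, -177.7]
force: [-0.7, -0.1, 1.6]
grip_width: 0.0393
grasp_force: 25.0
```

Call:
arm_command --series "0 0 0 0 75; 0 0 0 0 75; 0 0 0 0 75; 0 0 0 0 75; 0 0 -15 0 75; 0 0 -30 0 75; 0 0 -40 0 75; 0 0 -40 0 75; 0 0 -40 0 75; 0 0 -15 0 75; 0 0 0 0 75; 0 0 0 0 75"

```text
time_s: 7.37
tool_pos: [0.6327, -0.2246, 0.1988]
tool_rot: [-180.0, 0.2, -177.7]
force: [-0.1, -0.3, -0.6]
grip_width: 0.0616
grasp_force: 0.0
```

```bash
python3 -c "
from h import *
go(.4785,.225,.19,189.4)"; python3 look.py w3
```

```text
shift-first [136.1 455.4   8.1] turn-first [ 78.7 468.7   8.8] turn -0.124
[ 0.6327 -0.2246  0.1988] [-179.97    0.18 -177.71] 7.3667 0.061582672888396126
```

Call:
arm_command --series "0 0 0 -0.124 75; 3 16 1 0 75; 5 31 1 0 75; 5 31 1 0 75; 5 31 1 0 75; 5 31 1 0 75; 5 31 1 0 75; 5 31 1 0 75; 5 31 0 0 75; 5 31 0 0 75; 5 31 0 0 75; 5 31 0 0 75; 5 31 0 0 75; 5 31 0 0 75; 5 31 0 0 75; 5 31 0 0 75; 5.5 18.5 0 0 75; 0 0 0 0 75; 0 0 0 0 75; 0 0 0 0 75"

```text
time_s: 9.08
tool_pos: [0.4779, 0.2238, 0.1884]
tool_rot: [-179.9, -0.1, -170.6]
force: [0.4, 0.3, -0.9]
grip_width: 0.0612
grasp_force: 0.0
```

```bash
python3 look.py w4
```

```text
[0.4779 0.2238 0.1884] [-1.7990e+02 -1.1000e-01 -1.7064e+02] 9.0833 0.061231635167224616
```

View pics/w4.png

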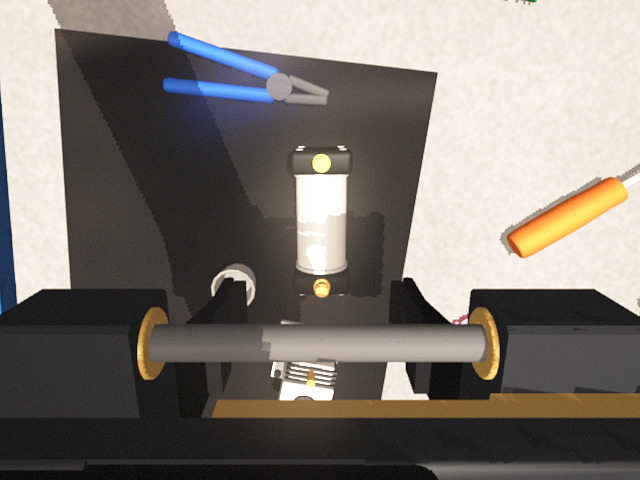

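The column is straight below: stubs at (321,163) and (321,288), aligned with the tool. The cup at (234,287) and the cutters are clear of the fingers.

```bash
python3 - <<'E'
from h import *
d=np.load("pics/w4.npz"); C=cam("wrist",(d["t"],d["r"],0))
a=px2w(C,(321,163),.061);b=px2w(C,(321,288),.061);m=(a+b)/2;print(m,np.hypot(*(a-b)[:2]))
print(px2w(C,(311,379),.09))
go(m[0],m[1],.009,189.4)
E
```

```text
[0.47815848 0.22561274 0.061     ] 0.09409241243852072
[0.58455615 0.23574666 0.09      ]
shift-first [ -0.5   2.5 179.7] turn-first [ -0.2   2.2 179.7] turn -0.002
```

Call:
arm_command --series "0 2 20 0 75; 0 0 30 0 75; 0 0 30 0 75; 0 0 30 0 75; 0 0 30 0 75; 0 0 20 0 75; 0 0 12 0 75; 0 0 7 0 75; 0 0 1 0 75; 0 0 0 0 255; 0 0 0 0 255; 0 0 0 0 255; 0 0 0 0 255; 0 0 0 0 255; 0 0 0 0 255" --squeeze 35

```text
time_s: 10.38
tool_pos: [0.4786, 0.2274, 0.0106]
tool_rot: [180.0, 0.1, -170.6]
force: [-1.1, -1.3, 5.6]
grip_width: 0.0395
grasp_force: 35.0
```

```bash
python3 -c "
from h import *
print(pose()[0]);go(.4768,-.1095,.17,182.2)"
```

```text
[0.47860328 0.22735777 0.0106099 ]
shift-first [  56.6 -331.9 -159.6] turn-first [  14.7 -336.5 -159.4] turn 0.126
```

Call:
arm_command --series "0 0 -20 0 255; 0 0 -35 0 255; 0 0 -40 0 255; 0 0 -35 0.063 255; 0 0 -25 0.063 255; 0.5 -14 -5 0 255; 1 -28 0 0 255; 1 -28 0 0 255; 1 -28 0 0 255; 1 -28 0 0 255; 1 -28 0 0 255; 1 -28 0 0 255; 2 -28 0 0 255; 2 -28 0 0 255; 2 -28 0 0 255; 1.5 -28 0 0 255; 1 -28 0 0 255; 0.7 -14.5 0 0 255; 0 0 0 0 255; 0 0 0 0 255"

```text
time_s: 12.05
tool_pos: [0.4734, -0.1107, 0.1681]
tool_rot: [180.0, -0.1, -177.9]
force: [0.5, 0.6, -3.8]
grip_width: 0.0393
grasp_force: 35.0
```

```bash
python3 -c "
from h import *
go(.4768,-.1095,.0186,182.2)"
```

```text
shift-first [ -3.8   1.  149.4] turn-first [ -3.4   1.  149.5] turn -0.002
```

Call:
arm_command --series "-1.5 0.5 20 0 255; -1 0.3 30 0 255; 0 0 30 0 255; 0 0 30 0 255; 0 0 15 0 255; 0 0 9 0 255; 0 0 0 0 255; 0 0 0 0 255; 0 0 0 0 255"

```text
time_s: 12.8
tool_pos: [0.4786, -0.1085, 0.0366]
tool_rot: [180.0, 0.1, -177.8]
force: [-0.4, 0.2, -1.9]
grip_width: 0.0392
grasp_force: 35.0
```

```bash
python3 -c "
from h import *
go(.4768,-.1095,.0186,182.2)"
```

```text
shift-first [ 1.8 -0.9 18. ] turn-first [ 1.8 -0.9 18. ] turn 0.001
```

Call:
arm_command --series "1 -0.5 7 0 255; 0 0 6 0 255; 0 0 3 0 255; 0 0 1.5 0 255; 0 0 0 0 255; 0 0 0 0 255"

```text
time_s: 13.3
tool_pos: [0.4762, -0.1092, 0.0186]
tool_rot: [179.9, -0.0, -177.8]
force: [-3.5, 0.0, 5.3]
grip_width: 0.0394
grasp_force: 35.0
```

Call:
arm_command --series "0 0 0 0 75; 0 0 0 0 75; 0 0 0 0 75; 0 0 0 0 75; 0 0 -15 0 75; 0 0 -30 0 75; 0 0 -40 0 75; 0 0 -40 0 75; 0 0 -40 0 75; 0 0 -15 0 75; 0 0 0 0 75; 0 0 0 0 75"

```text
time_s: 14.3
tool_pos: [0.4771, -0.1093, 0.1987]
tool_rot: [180.0, 0.1, -177.8]
force: [-0.8, 0.6, -0.3]
grip_width: 0.0612
grasp_force: 0.0
```

```bash
python3 -c "
from h import *
go(.617,.075,.19,182.2)
import cv2
im=cams.read_camera('top');cv2.imwrite('pics/top1.png',im)
cv2.imwrite('pics/c3.png',cv2.resize(im[130:265,392:508],None,fx=4,fy=4,interpolation=cv2.INTER_CUBIC))"
```

```text
shift-first [-146.9  178.8    9.1] turn-first [-146.9  178.8    8.7] turn -0.0
```

View pics/c3.png

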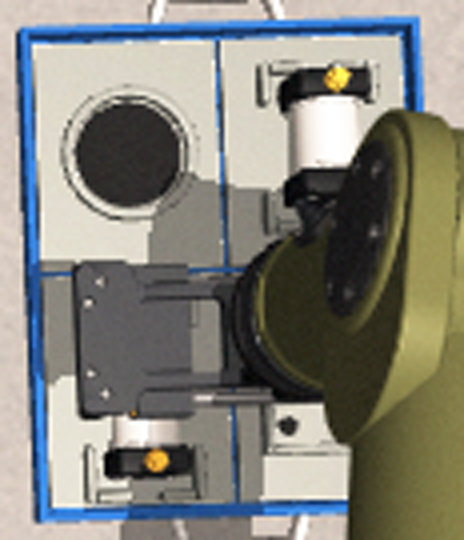

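The tank sits in the short nest, stub at (338,76). The column's near cap is in its cradle, stub at (156,461). The arm hides the rest; I'll check at the end. Next the bowl.

Call:
arm_command --series "-7 9 1 0 75; -15 18 1 0 75; -19 23 1 0 75; -19 23 1 0 75; -19 23 1 0 75; -19 23 1 0 75; -19 23 1 0 75; -15 18.5 1 0 75; -10 12 1 0 75; -5 6 0 0 75; 0 0 0 0 75; 0 0 0 0 75; 0 0 0 0 75"

```text
time_s: 15.43
tool_pos: [0.6159, 0.073, 0.1886]
tool_rot: [-180.0, -0.1, -177.9]
force: [0.2, -0.5, -0.6]
grip_width: 0.0615
grasp_force: 0.0
```

```bash
python3 look.py w5; python3 - <<'E'
import cv2
im=cv2.imread('pics/w5.png');cv2.imwrite('pics/c5.png',cv2.resize(im[100:330,200:440],None,fx=2.5,fy=2.5,interpolation=cv2.INTER_CUBIC))
E
```

```text
[0.6159 0.073  0.1886] [-1.7995e+02 -7.0000e-02 -1.7792e+02] 15.4333 0.06148864482785053
```

View pics/c5.png

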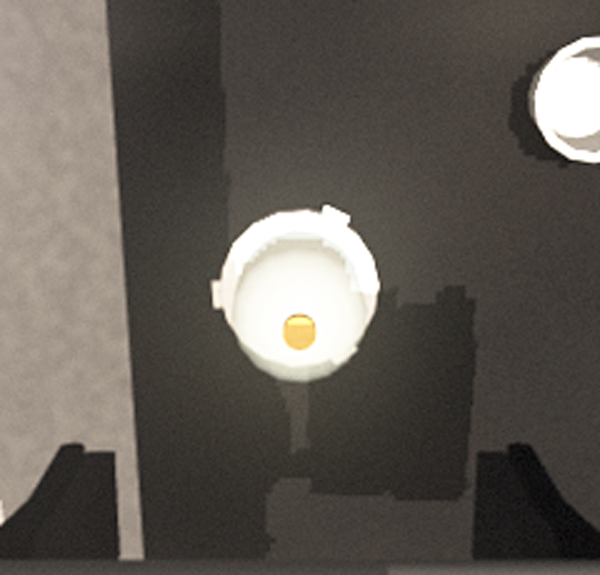

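The bowl is centred below: drain stub at crop (299,331), which is full (319.6,232.4). Its collar spans crop x 222–378.

```bash
python3 - <<'E'
from h import *
d=np.load("pics/w5.npz"); C=cam("wrist",(d["t"],d["r"],0))
m=px2w(C,(319.6,232.2),.068);print(m, px2w(C,(320,216),.009))
go(m[0],m[1],.016,182.2)
E
```

```text
[0.61775649 0.07392358 0.068     ] [0.61936446 0.07445669 0.009     ]
shift-first [ -1.9   1.  172.9] turn-first [ -1.8   0.9 172.9] turn -0.002
```

Call:
arm_command --series "-1 0.5 20 0 75; 0 0 30 0 75; 0 0 30 0 75; 0 0 30 0 75; 0 0 25 0 75; 0 0 18 0 75; 0 0 11 0 75; 0 0 5 0 75; 0 0 0 0 75; 0 0 0 0 75; 0 0 0 0 75" --squeeze 10

```text
time_s: 16.4
tool_pos: [0.6188, 0.0752, 0.0218]
tool_rot: [180.0, 0.2, -177.8]
force: [0.1, -0.2, -0.2]
grip_width: 0.0614
grasp_force: 0.0
```

Call:
arm_command --series "0.5 -0.5 3 0 75; 0 0 1.5 0 75; 0 0 0 0 75; 0 0 0 0 75; 0 0 0 0 255; 0 0 0 0 255; 0 0 0 0 255; 0 0 0 0 255; 0 0 0 0 255; 0 0 0 0 255" --squeeze 10

```text
time_s: 17.23
tool_pos: [0.6171, 0.0747, 0.0156]
tool_rot: [180.0, 0.0, -177.8]
force: [0.8, 0.2, -0.1]
grip_width: 0.0417
grasp_force: 10.0
```

Call:
arm_command --series "0 0 -8 0 255; 0 0 -15 0 255; 0 0 -22 0 255; 0 0 -22 0 255; 0 0 -15 0 255; 0 0 -8 0 255; 0 -6 0 0 255; 0 -14 0 0 255; 0 -20 0 0 255; 0 -20 0 0 255; 0 -20 0 0 255; 0 -20 0 0 255; 0 -20 0 0 255; 0 -20 0 0 255; 0 -18 0 0 255; 0 -12 0 0 255; 0 -8 0 0 255; 0 -2 0 0 255; 0 0 0 0 255; 0 0 0 0 255"

```text
time_s: 18.9
tool_pos: [0.6239, -0.1039, 0.1052]
tool_rot: [179.9, -0.0, -177.7]
force: [0.1, 0.3, -0.9]
grip_width: 0.0417
grasp_force: 10.0
```

```bash
python3 -c "
from h import *
print(pose()[2]['grip_width']);go(.624,-.105,.0236,182.2)"
```

```text
0.04169045095548986
shift-first [-0.1 -1.1 81.6] turn-first [-0.1 -1.1 81.6] turn 0.001
```

Call:
arm_command --series "0 -1 12 0 255; 0 0 18 0 255; 0 0 18 0 255; 0 0 12 0 255; 0 0 7 0 255; 0 0 4 0 255; 0 0 0 0 255; 0 0 0 0 255; 0 0 0 0 255"

```text
time_s: 19.65
tool_pos: [0.6248, -0.1064, 0.0356]
tool_rot: [-180.0, 0.1, -177.8]
force: [0.7, -0.1, -1.5]
grip_width: 0.0416
grasp_force: 10.0
```

Bowl 12 mm above the floor; now lowering slowly.

Call:
arm_command --series "0 0.5 2 0 255; 0 0 2 0 255; 0 0 2 0 255; 0 0 1.5 0 255; 0 0 1 0 255; 0 0 0 0 255; 0 0 0 0 255; 0 0 0 0 255"

```text
time_s: 20.32
tool_pos: [0.624, -0.1057, 0.0261]
tool_rot: [-180.0, 0.0, -177.8]
force: [0.1, 0.3, -0.5]
grip_width: 0.0418
grasp_force: 10.0
```

Call:
arm_command --series "0 0 0.7 0 255; 0 0 0.7 0 255; 0 0 0.6 0 255; 0 0 0 0 255; 0 0 0 0 255; 0 0 0 0 255"

```text
time_s: 20.82
tool_pos: [0.624, -0.1057, 0.0241]
tool_rot: [180.0, 0.0, -177.8]
force: [0.1, -0.8, -1.3]
grip_width: 0.0419
grasp_force: 10.0
```

Call:
arm_command --series "0 0 0.5 0 255; 0 0 0.4 0 255; 0 0 0 0 255; 0 0 0 0 255; 0 0 0 0 255"

```text
time_s: 21.23
tool_pos: [0.6241, -0.1057, 0.0236]
tool_rot: [180.0, 0.0, -177.8]
force: [-1.8, -0.1, 3.3]
grip_width: 0.0417
grasp_force: 10.0
```

Call:
arm_command --series "0 0 0 0 75; 0 0 0 0 75; 0 0 0 0 75; 0 0 0 0 75; 0 0 0 0 75; 0 0 -8 0 75; 0 0 -20 0 75; 0 0 -35 0 75; 0 0 -40 0 75; 0 0 -40 0 75; 0 0 -35 0 75; 0 0 -15 0 75; 0 0 0 0 75; 0 0 0 0 75"

```text
time_s: 22.4
tool_pos: [0.6245, -0.1059, 0.2177]
tool_rot: [180.0, 0.2, -177.8]
force: [-0.4, -0.6, 0.7]
grip_width: 0.0612
grasp_force: 0.0
```

```bash
python3 -c "
from h import *
go(.614,.2366,.22,178.8)"
```

```text
shift-first [ -2.5 342.7  -2.2] turn-first [ 17.7 342.2  -2.3] turn 0.059
```

Call:
arm_command --series "0 0 0 0.059 75; 1 12 0 0 75; 1 25 0 0 75; 1 30 0 0 75; 1 30 0 0 75; 2 30 0 0 75; 2 30 0 0 75; 2 30 0 0 75; 2 30 0 0 75; 1.5 30 0 0 75; 1 30 0 0 75; 1 30 0 0 75; 1 21 0 0 75; 1 14 0 0 75; 0 0 0 0 75; 0 0 0 0 75; 0 0 0 0 75"

```text
time_s: 23.82
tool_pos: [0.6138, 0.2341, 0.2158]
tool_rot: [-179.9, -0.0, 178.7]
force: [0.5, -0.6, 1.2]
grip_width: 0.0619
grasp_force: 0.0
```

```bash
python3 look.py w6; python3 - <<'E'
import cv2
im=cv2.imread('pics/w6.png');cv2.imwrite('pics/c6.png',cv2.resize(im[120:330,200:440],None,fx=2.5,fy=2.5,interpolation=cv2.INTER_CUBIC))
E
```

```text
[0.6138 0.2341 0.2158] [-1.7990e+02 -2.0000e-02  1.7869e+02] 23.8167 0.061945475574110447
```

View pics/c6.png

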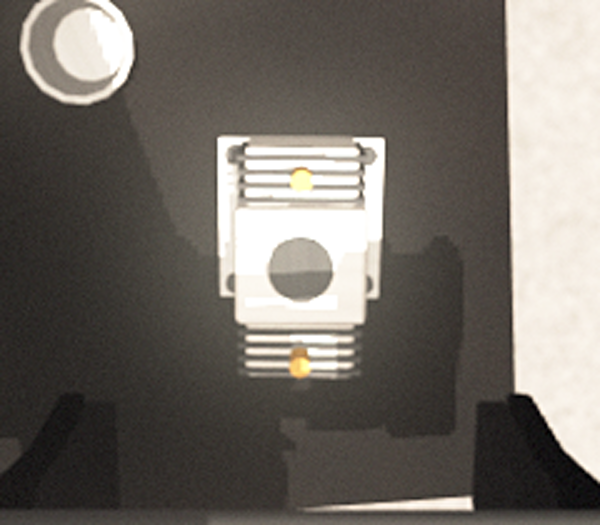

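The compressor is square to the tool: stubs at crop (302,180) and (300,361), crankcase x 235–366. It is the silver one on the mat.

```bash
python3 - <<'E'
from h import *
d=np.load("pics/w6.npz"); C=cam("wrist",(d["t"],d["r"],0))
a,b=[px2w(C,(200+x/2.5,120+y/2.5),.09) for x,y in((302,180),(300,360))];m=(a+b)/2
print(m,np.hypot(*(a-b)[:2]))
go(m[0],m[1],.044,178.8)
E
```

```text
[0.61474595 0.23541242 0.09      ] 0.05404711687827938
shift-first [ -0.7   1.9 172.1] turn-first [ -0.7   1.6 172.1] turn -0.003
```

Call:
arm_command --series "-0.5 1.5 20 0 75; 0 0 30 0 75; 0 0 35 0 75; 0 0 30 0 75; 0 0 25 0 75; 0 0 18 0 75; 0 0 10 0 75; 0 0 4 0 75; 0 0 0 0 75; 0 0 0 0 255; 0 0 0 0 255; 0 0 0 0 255; 0 0 0 0 255; 0 0 0 0 255; 0 0 0 0 255" --squeeze 50

```text
time_s: 25.12
tool_pos: [0.6151, 0.237, 0.0454]
tool_rot: [-180.0, 0.1, 178.8]
force: [-0.3, -3.4, 6.3]
grip_width: 0.0393
grasp_force: 50.0
```

```bash
python3 -c "
from h import *
go(.4808,-.2297,.2,182.2)"
```

```text
shift-first [ 124.  -469.5 -154.5] turn-first [ 152.1 -461.2 -154.6] turn -0.06
```

Call:
arm_command --series "0 0 -15 0 255; 0 0 -30 0 255; 0 0 -40 0 255; 0 0 -40 -0.03 255; 0 0 -25 -0.03 255; 2 -6 -5 0 255; 5 -15 0 0 255; 10 -30 0 0 255; 11 -34 0 0 255; 11 -34 0 0 255; 11 -34 0 0 255; 11 -34 0 0 255; 12 -36 0 0 255; 12 -36 0 0 255; 12 -36 0 0 255; 12 -36 0 0 255; 12 -36 0 0 255; 11 -34 0 0 255; 11 -34 0 0 255; 6 -18 0 0 255"

```text
time_s: 26.78
tool_pos: [0.479, -0.2249, 0.1969]
tool_rot: [-180.0, -0.2, -178.1]
force: [-0.1, -0.8, -4.0]
grip_width: 0.0398
grasp_force: 50.0
```

Call:
arm_command --series "3 -8 0 0 255; 0 0 0 0 255; 0 0 0 0 255; 0 0 0 0 255"

```text
time_s: 27.12
tool_pos: [0.4806, -0.226, 0.198]
tool_rot: [179.9, -0.1, -177.6]
force: [-0.6, -0.2, -4.7]
grip_width: 0.04
grasp_force: 50.0
```

```bash
python3 -c "
from h import *
go(.4808,-.2297,.0534,182.2)"
```

```text
shift-first [ -0.2  -4.  144.6] turn-first [-1.000e-01 -3.700e+00  1.446e+02] turn 0.004
```

Call:
arm_command --series "0 -3 20 0 255; 0 0 30 0 255; 0 0 30 0 255; 0 0 25 0 255; 0 0 13 0 255; 0 0 5 0 255; 0 0 0 0 255; 0 0 0 0 255; 0 0 0 0 255"

```text
time_s: 27.87
tool_pos: [0.4819, -0.2318, 0.0778]
tool_rot: [-180.0, 0.2, -177.7]
force: [1.1, 0.4, -3.7]
grip_width: 0.0396
grasp_force: 50.0
```

```bash
python3 -c "
from h import *
go(.4808,-.2297,.0534,182.2)"
```

```text
shift-first [ 1.1  2.2 24.4] turn-first [ 1.   2.2 24.4] turn 0.001
```

Call:
arm_command --series "0.5 1 7 0 255; 0 0 7 0 255; 0 0 4 0 255; 0 0 2 0 255; 0 0 0 0 255; 0 0 0 0 255; 0 0 0 0 255"

```text
time_s: 28.45
tool_pos: [0.48, -0.2307, 0.0563]
tool_rot: [-180.0, 0.0, -177.8]
force: [1.5, -0.4, -4.5]
grip_width: 0.0397
grasp_force: 50.0
```

Call:
arm_command --series "0 0 1.5 0 255; 0 0 1 0 255; 0 0 0 0 255; 0 0 0 0 255; 0 0 0 0 255"

```text
time_s: 28.87
tool_pos: [0.4799, -0.2305, 0.0537]
tool_rot: [180.0, 0.0, -177.7]
force: [-0.4, -0.7, -3.2]
grip_width: 0.0397
grasp_force: 50.0
```

Call:
arm_command --series "0 0 0.8 0 255; 0 0 0 0 255; 0 0 0 0 255; 0 0 0 0 255; 0 0 0 0 75; 0 0 0 0 75; 0 0 0 0 75; 0 0 0 0 75; 0 0 0 0 75; 0 0 -10 0 75; 0 0 -25 0 75; 0 0 -35 0 75; 0 0 -40 0 75; 0 0 -40 0 75; 0 0 -15 0 75"

```text
time_s: 30.12
tool_pos: [0.482, -0.2323, 0.2243]
tool_rot: [-179.9, 0.5, -177.8]
force: [-0.0, -1.0, 1.0]
grip_width: 0.0613
grasp_force: 0.0
```

Call:
arm_command --series "0 15 0 0 75; 0 30 0 0 75; 0 32 0 0 75; 0 32 0 0 75; 0 32 0 0 75; 0 32 0 0 75; 0 32 0 0 75; 0 32 0 0 75; 0 32 0 0 75; 0 32 0 0 75; 0 32 0 0 75; 0 32 0 0 75; 0 32 0 0 75; 0 32 0 0 75; 0 32 0 0 75; 0 32 0 0 75; 0 32 0 0 75; 0 15 0 0 75; 0 0 0 0 75; 0 0 0 0 75"

```text
time_s: 31.78
tool_pos: [0.4588, 0.3087, 0.218]
tool_rot: [-179.9, 0.0, -177.7]
force: [-0.4, 0.0, 0.1]
grip_width: 0.0613
grasp_force: 0.0
```

```bash
python3 - <<'E'
import cv2
from h import *
im=cams.read_camera('top');cv2.imwrite('pics/top2.png',im)
s=cams.read_camera('side');cv2.imwrite('pics/side2.png',s)
a=cv2.resize(im[130:270,250:510],None,fx=3,fy=3,interpolation=cv2.INTER_CUBIC)[:,:780]
cv2.imwrite('pics/c7.png',a); cv2.imwrite('pics/c8.png',cv2.resize(s[190:410,240:580],None,fx=2,fy=2))
E
```

```text
(no output)
```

View pics/c7.png

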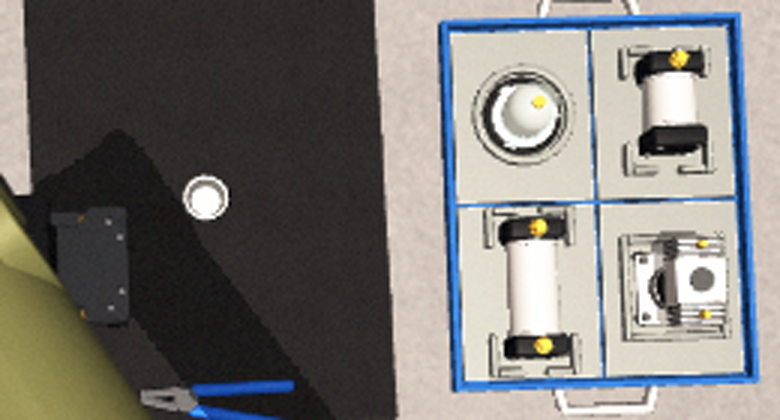

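View pics/c8.png

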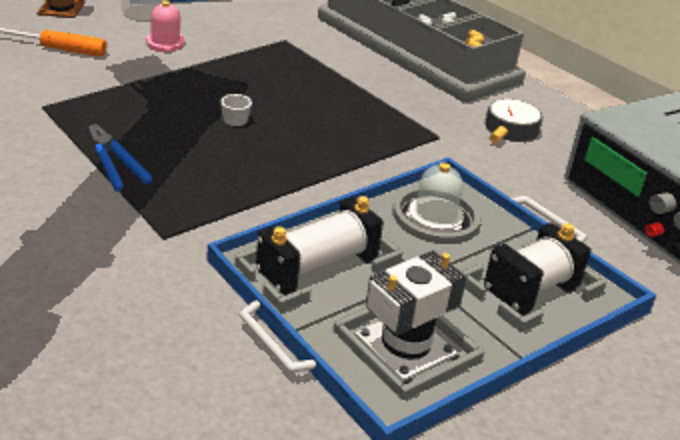

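All four parts are in their nests and upright; the cup and cutters look untouched. Stub tops in the crop: column (538,227) and (543,345), compressor (704,243) and (706,315), bowl (540,102), tank (679,60). I'll check these numerically.

```bash
python3 - <<'E'
from h import *
C=cam("top"); f=lambda x,y,z:px2w(C,(250+(x+.5)/3-.5,130+(y+.5)/3-.5),z)
e=lambda n,p,q:print(n,((p[:2]-np.array(q))*1e3).round(1))
e("column",(f(538,227,.069)+f(543,345,.069))/2,(.4768,-.1095))
e("compr",(f(704,243,.098)+f(706,315,.098))/2,(.4808,-.2297))
e("bowl",f(540,102,.076),(.6245,-.105))
e("tank",f(679,60,.069)-np.array([.031,.0012,0]),(.6313,-.2248))
e("cup",f(206,198,.029),(.5497,.1625))
E
```

```text
column [-1.1  3.8]
compr [-1.1  1.2]
bowl [-0.7  0.7]
tank [-1.2  4.4]
cup [0.5 1.1]
```

All parts are within about 5 mm of centre (limit 14 mm), and the robot touches nothing.

```bash
python3 -c "
from cell import env
print(env.sign_off())"
```

```text
the job is handed in; nothing more can be done
None
```

The column, tank, compressor and bowl are all in their nests, measured within about 5 mm of centre. The cup and cutters were left in place, and the job was handed in at about 32 s; the sign-off gave no verdict.

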